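# Find the valve with a worn lever and reject it

### The job

Two shut-off valves stand in the nests of the sloped inspection stand, and one has a lever that is worn loose on its stem. Rock the levers to find which: swing the loose one all the way up through its free play and back down again while the valve sits in its nest. Set the loose valve down in the red reject tray without dropping it, leave the sound one in its nest with its lever turned fully closed (square across the pipe, pointing down the slope), and do not disturb the other things on the bench.

Things in the scene. Friction and masses are not known exactly. Their poses are not given: they have to be found in the camera images.
- stand: Fixed grey stand, 360 mm wide; plate slopes 26 degrees up away from the robot. Origin under its centre on the bench, x up-slope (level), y along it, z up. Plate top is 78 mm high at centre, 43 front, 113 back. Nests at y = +90, -90 mm: 4 mm pad, four corner stops 24 mm high round a valve's block with 1 mm clearance; a valve comes out only square to the slope, 25 mm or more.
- valve_a: One of two loose valves alike in look, 0.8 kg; either may be the worn one, in either nest. Block 46x64x42 mm, round pipe ends (104 mm overall), on top a brass collar 20 mm wide up to z 55, stem and lever. Origin: centre of the block's underside; y along the pipe, z along the stem (square to the slope), x up the slope. Stem, hub and lever: see the grip point and joints.
- valve_b: The other valve; the same as valve_a.
- valve_a_grip (a point): Middle of the yellow sleeve (18 mm wide, 13 high, 48 to 126 mm from the stem's axis) of valve_a's lever, 88 mm from the axis, 68 mm above the block's underside; y points outward along the lever, z along the stem. The lever's hub, centred on the stem at the same height, is 22 mm wide, 26 long, 16 high: gripped across its width it carries the valve in balance.
- valve_b_grip (a point): The same point on valve_b's lever, which is built alike.
- valve_a_stem (a joint): Angle of valve_a's stem, rad: 0 = open (lever along the pipe, to valve +y, left), 1.571 = closed at its stop (lever square across the pipe, down the slope to the robot, valve -x). Rubs with about 0.22 N m (2.5 N at the sleeve) and stays where left. A black groove in the stem's top shows it.
- valve_b_stem (a joint): The same for valve_b.
- valve_a_lever (a joint): Free angle of valve_a's lever on its stem, rad: 0 = sagged down the slope by its weight, as it starts; grows as the lever swings up the slope (towards open). Lever's angle from the pipe = stem minus this. In a sound valve it reaches 0.015 at most, then carries the stem along; in a worn one it swings about 0.18 almost freely before the stem follows.
- valve_b_lever (a joint): The same for valve_b.
- tray: Fixed red open tray, 208x268x45 mm over the rim, walls 4 mm, floor 4 mm thick. Origin: centre of its underside; x the short side, y the long side.
- torque_wrench: Bystander: torque wrench with black handle, 230x40x30 mm, lying near the bench's front edge. Origin: centre of its underside.
- oil_bottle: Bystander: white oil bottle with red spout, 45 mm diameter, 140 mm high, behind the stand and tray. Origin: centre of its underside.
- gear: Bystander: steel spur gear, 60 mm diameter, 14 mm thick, lying behind the stand and tray. Origin: centre of its underside.
- brush: Bystander: flat brush, 185 mm long, lying near the bench's front edge. Origin: centre of its underside.

How it is judged:
On the way, in this order (a step that is already met when the one before it is completed fails the run):
1. the worn lever is swung up the slope through its play (the sound one cannot), both valves in their nests (value of joint any of valve_a_lever, valve_b_lever above 0.13 rad and distance of each of valve_a, valve_b from where it was at the start of the episode below 0.012 m), for 0.05 s.
2. and back down again (value of joint each of valve_a_lever, valve_b_lever below 0.05 rad and distance of each of valve_a, valve_b from where it was at the start of the episode below 0.012 m), for 0.05 s.
At the end, for the whole second after the job is handed in: The worn valve (the rule knows it by a lever 0.3 mm lower on its stem, too little to see) rests in the red tray, its origin 10 mm or more inside the walls, under 40 mm up; the sound one sits in its nest, within 8 mm and 5 degrees of its start, its stem within 5 degrees of the closed stop (((z of valve_a_grip in the frame of valve_a below 0.06785 m and x of valve_a in the frame of tray between -0.085 and 0.085 m and y of valve_a in the frame of tray between -0.115 and 0.115 m and z of valve_a in the frame of tray below 0.04 m and linear speed of valve_a below 0.02 m/s and distance of valve_b from where it was at the start of the episode below 0.008 m and angle between the y axis of valve_b and the y axis of stand, either way round below 0.09 rad and angle between valve_b's own z axis and vertical between 0.36 and 0.55 rad and value of joint valve_b_stem above 1.48 rad) or (z of valve_b_grip in the frame of valve_b below 0.06785 m and x of valve_b in the frame of tray between -0.085 and 0.085 m and y of valve_b in the frame of tray between -0.115 and 0.115 m and z of valve_b in the frame of tray below 0.04 m and linear speed of valve_b below 0.02 m/s and distance of valve_a from where it was at the start of the episode below 0.008 m and angle between the y axis of valve_a and the y axis of stand, either way round below 0.09 rad and angle between valve_a's own z axis and vertical between 0.36 and 0.55 rad and value of joint valve_a_stem above 1.48 rad))); the robot touches nothing.
It fails at once if a valve is dropped or thrown (faster than 1 m/s) (linear speed of any of valve_a, valve_b above 1 m/s).
It fails at once if a bystander is disturbed (moved more than 30 mm) (distance of any of torque_wrench, oil_bottle, gear, brush from where it was at the start of the episode above 0.03 m).
It also fails if it takes over 61 s, if anything falls off the work surface, if the arm or the gripper's body presses on something with over 40 N, if the wrist force passes 120 N, or if a joint passes its speed limit or range.

### The arm

A 7-joint arm with a two-finger parallel gripper is mounted at the origin on a cart in front of the work surface, level with it; the furniture and walls round the work are solid. World frame = base frame: x ahead of the robot, y to its left, z up, the work surface at z = 0. Lengths are in m, angles in rad, forces in N, time in s.
With the tool pointing down it reaches from about 0.4 to 0.85 m from the base axis. Payload 10.4 kg.
Tool frame: the origin (TCP) lies where the fingers leave the gripper's body, on its centre line; the fingertips stand 73 mm ahead of it and the grasp point (between the pads) lies 54 mm ahead of it; z points along the fingers, y is the line along which they close (so a half turn about z gives the same grasp; the last joint's range is limited). The gripper opens to 85 mm and grips with 20 to 120 N. Pads are 22 mm wide; open, the fingers measure 114 mm over their backs; the gripper's body (76 mm by 85 mm) begins 54 mm behind the grasp point. The pads swing forward as they close: fully open they stand 13 mm farther back than shut.
Start: joints at [1.173, 0.332, -0.065, 1.46, 0.022, 1.35, -0.088], TCP at [0.229, -0.582, 0.304] pointing down, gripper open.
Joint ranges: [-2.6, 2.6], [-0.5, 2.12], [-1.47, 1.34], [0.16, 2.42], [-1.27, 4.41], [0.06, 2.06], [-2.6, 2.6]. Speed limits (rad/s): [2.22, 2.22, 2.79, 2.79, 3.14, 3.14, 3.14].

### API

Orientations are given as a unit quaternion [x, y, z, w].
In Python, from workcell import manip, camera gives the robot as it stands. The module is installed in compiled form; this text tells all that it offers.
- The arm moves only by the shell command python3 -m creep 'ROWS' [OPENING] [FORCE]. ROWS is JSON, a list of rows, each a list of 2 entries, a list of its own where there are three numbers: the shift along the tool's x, y, z in mm, then the turn about the tool's z in rad. In form: [[[tx, ty, tz], twist], ...]. A call has 1 to 5 rows; each row is the pose to reach, as a shift and turn from the pose commanded when the call began, along the tool's axes at that moment; what a row does not reach only later rows make up. A row lasts 1/12 s, in which the tool goes at most 41.7 mm and 7.16 degrees, less where a joint would pass 70% of its speed; a pose out of reach is approached as far as the arm can. A call with a gripper value outside its range is refused whole. OPENING is the opening, from 0 (shut) to 1 (fully open), set as the call begins (- or left out, the last holds). The fingers move at their own pace and stop on an object; FORCE is the grip in N (left out, the last holds). Time passes only in rows, so rows that repeat a pose let the fingers close. It gives the time, the measured TCP pose, the force, the opening and the grip force at its end, in the units of the state.
- manip.get_obs(): the state, without advancing time (a new reading comes with each control period).
- camera(name): name is "side" or "top" or "wrist"; returns a dict with "pixels" (480x640x3 uint8, red, green, blue), "z_map" (480x640 float32, m along the optical axis (not along the pixel's ray), 0 where there is no reading), "fx", "fy", "cx", "cy" (pixels), "distortion" ([k1, k2, p1, p2, k3] as OpenCV has them; the pictures are not rectified), "extrinsics" (4x4, takes a point from world to camera coordinates). Camera axes: x right, y down, z forward; pixel columns grow to the right and rows downward; lengths in m; the calibration is good to about 2 mm. A picture is of the moment at which its call begins.
- manip.hand_in(): hands the job in; it is judged then, once.
The state is a dict: "clock": time; "joint_pos": joint angles; "joint_velocities": joint speeds; "tau": joint torques, N m; "position": TCP position; "ee_rot": TCP orientation; "ft_force": force on the tool from outside, world axes, zero at the start; "torque": the same for the moment, N m; "grip_width": opening from 0.0 (shut) to 1.0 (fully open); "grasp_force": force on a finger pad.
Only numpy, scipy, OpenCV 4.12 (cv2) and the standard library are available. Lean on these libraries where they do the work, as an engineer would, in place of code of your own. Each camera call takes 0.05 s, during which the arm holds its last target. There are 200 camera calls.

## Working session

There is one attempt and no reset: what is moved stays moved. The work goes in short steps, Python scripts to look and compute and a shell command to move; the robot and the scene stay as the last step left them, time stands still between calls to the robot, and variables do not carry over. Pictures are saved under pics/ and viewed, at most 10 in all, crops included, and the job is handed in when it is done.

```bash
mkdir -p pics; ls; cat > h.py <<'E'
import numpy as np,cv2
from workcell import manip,camera
from scipy.spatial.transform import Rotation as R
def save(c,name,crop=None,s=1):
    im=c["pixels"][:,:,::-1]
    if crop: im=im[crop[1]:crop[3],crop[0]:crop[2]]
    if s!=1: im=cv2.resize(im,None,fx=s,fy=s,interpolation=cv2.INTER_CUBIC)
    cv2.imwrite("pics/"+name,im)
def px(c,u,v,r=1):
    z=c["z_map"][v-r:v+r+1,u-r:u+r+1]; z=np.median(z[z>0])
    K=np.array([[c["fx"],0,c["cx"]],[0,c["fy"],c["cy"]],[0,0,1]])
    n=cv2.undistortPoints(np.array([[[u,v]]],float),K,np.array(c["distortion"]))[0,0]
    return (np.linalg.inv(c["extrinsics"])@np.r_[n*z,z,1])[:3]
E
python3 - <<'E'
from h import *
import pickle
o=manip.get_obs();print({k:np.round(v,3) for k,v in o.items()})
for n in("top","side"):
    c=camera(n);pickle.dump(c,open(n+".pkl","wb"));save(c,n+".png")
    print(n,np.round(np.linalg.inv(c["extrinsics"]),3),c["fx"])
E
```

```text
pics
{'clock': np.float64(0.0), 'joint_pos': array([ 1.173,  0.333, -0.065,  1.461,  0.022,  1.35 , -0.088]), 'joint_velocities': array([ 0.   , -0.   , -0.   ,  0.001, -0.001,  0.001,  0.   ]), 'tau': array([-1.0000e-03, -6.2545e+01,  4.9000e-02, -3.9161e+01,  1.6000e-02,
        1.0000e-02,  0.0000e+00]), 'position': array([ 0.229, -0.581,  0.303]), 'ee_rot': array([ 0.982,  0.186, -0.   , -0.001]), 'ft_force': array([ 0.321, -0.224,  0.471]), 'torque': array([ 0.013, -0.048, -0.002]), 'grasp_force': np.float64(0.0), 'grip_width': np.float64(1.0)}
top [[-2.400e-02 -9.920e-01  1.230e-01  3.740e-01]
 [-1.000e+00  2.500e-02 -1.000e-03  6.800e-02]
 [-2.000e-03 -1.230e-01 -9.920e-01  1.329e+00]
 [ 0.000e+00  0.000e+00  0.000e+00  1.000e+00]] 601.82187872013
side [[-0.961 -0.153  0.232  0.292]
 [-0.277  0.461 -0.843  0.931]
 [ 0.022 -0.874 -0.486  0.58 ]
 [ 0.     0.     0.     1.   ]] 447.52379858085027
```

View pics/top.png

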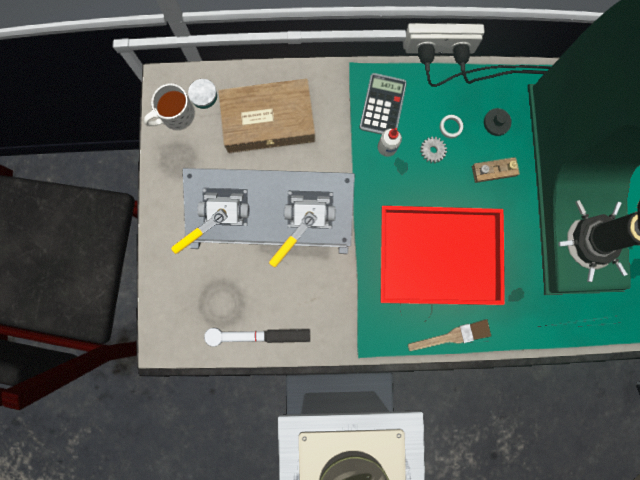

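View pics/side.png

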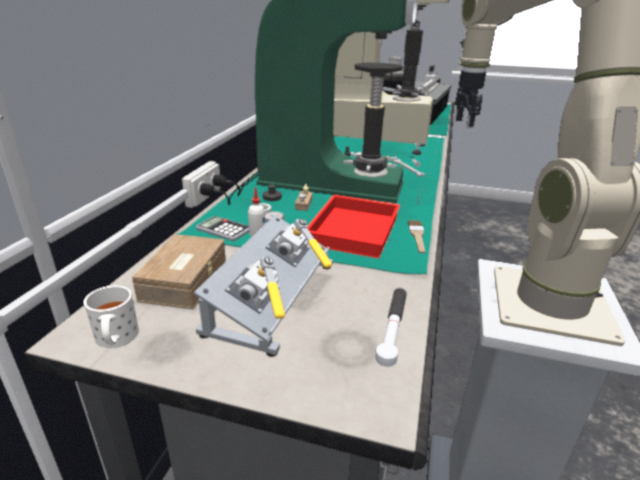

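The top view shows the stand at about (268,207), with levers pointing down-left: hubs near (221,216) and (310,216), sleeves near (188,240) and (285,250). The tray is at (443,255), with the wrench at (255,336), the brush at (450,335), the bottle at (390,140) and the gear at (433,150). The side view agrees with this.

```bash
python3 - <<'E'
from h import *
import pickle
c=pickle.load(open("top.pkl","rb"))
save(c,"crop.png",(165,160,365,280),4)
for n,u,v in [("plateTL",187,175),("TR",346,178),("BR",342,240),("hubL",221,216),("hubR",310,216),("tTL",384,209),("tTR",502,209),("tBL",383,301),("tBR",503,302),("floor",443,255),("sleeveL1",177,250),("sleeveR1",272,263)]: print(n,np.round(px(c,u,v),4))
im=c["pixels"].astype(int); m=(im[:,:,0]>180)&(im[:,:,1]>150)&(im[:,:,2]<90)
n,l,s,cc=cv2.connectedComponentsWithStats(m.astype(np.uint8))
for i in range(1,n):
    if s[i,4]<60: continue
    v,u=np.where(l==i); P=np.array([px(c,a,b,0) for a,b in zip(u,v) if c["z_map"][b,a]>0])
    ctr=np.median(P,0);d=P[:,:2]-P[:,:2].mean(0);w,V=np.linalg.eigh(d.T@d);print(s[i],ctr.round(4),V[:,1].round(3),P[:,:2].mean(0).round(4))
E
```

```text
plateTL [0.6651 0.3341 0.1081]
TR [0.6497 0.0019 0.1065]
BR [0.5272 0.0116 0.0484]
hubL [0.5683 0.2547 0.155 ]
hubR [0.564  0.0781 0.1537]
tTL [ 0.5929 -0.0816  0.0459]
tTR [ 0.5878 -0.3443  0.0436]
tBL [ 0.3946 -0.0721  0.0459]
tBR [ 0.3838 -0.3337  0.0457]
floor [ 0.4932 -0.2145  0.0056]
sleeveL1 [0.5069 0.3525 0.1153]
sleeveR1 [0.4765 0.1581 0.1076]
[171 228  31  26 289] [0.5254 0.332  0.1233] [-0.492  0.871] [0.5251 0.3322]
[269 236  28  31 296] [0.4993 0.1365 0.1167] [-0.725  0.689] [0.499  0.1366]
```

View pics/crop.png

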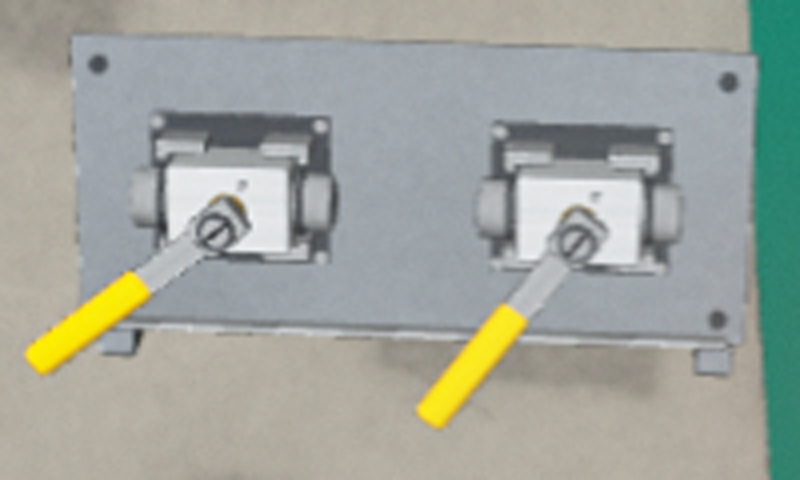

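The enlarged crop gives the stem tops at crop (217,231) and (576,242), and the plate holes at (97,63), (728,82) and (717,319). Next I'll fit the stand pose and write a planner for target offsets.

```bash
cat >> h.py <<'E'
import json,os
def pxf(c,u,v):
    z=c["z_map"][int(round(v))-1:int(round(v))+2,int(round(u))-1:int(round(u))+2]; z=np.median(z[z>0])
    K=np.array([[c["fx"],0,c["cx"]],[0,c["fy"],c["cy"]],[0,0,1]])
    n=cv2.undistortPoints(np.array([[[u,v]]],float),K,np.array(c["distortion"]))[0,0]
    return (np.linalg.inv(c["extrinsics"])@np.r_[n*z,z,1])[:3]
A=np.radians(26)
S=json.load(open("stand.json")) if os.path.exists("stand.json") else [.6,.17,-.045]
def W(p):  # stand frame -> world
    return R.from_euler("z",S[2]).apply(p)+[S[0],S[1],0]
def V(side,p): # valve frame (nested) -> world; side +1 left
    p=np.array(p,float)+[0,0,.004]
    return W([p[0]*np.cos(A)-p[2]*np.sin(A), side*.09+p[1], .078+p[0]*np.sin(A)+p[2]*np.cos(A)])
def lever(side,th,r=.088,h=.068): return V(side,[-r*np.sin(th),r*np.cos(th),h])
def rel(target_grasp,xang,o=None,dz=0.054,ref=None):
    """shift in tool mm + twist so grasp point at target and tool x at world angle xang"""
    o=o or manip.get_obs(); M=R.from_quat(o["ee_rot"]).as_matrix()
    t=np.array(target_grasp)+[0,0,dz]-o["position"]
    a=np.arctan2(M[1,0],M[0,0]); tw=-(xang-a); tw=(tw+np.pi)%(2*np.pi)-np.pi
    return (M.T@t*1000).round(1),round(tw,3)
def levang(side,th):
    d=lever(side,th)-lever(side,th,0); return np.arctan2(-d[1],-d[0])
E
python3 - <<'E'
from h import *
import h,pickle
from scipy.optimize import least_squares
c=pickle.load(open("top.pkl","rb"))
f=lambda a,b:pxf(c,165+a/4,160+b/4)
H=[f(97,63),f(728,82),f(717,319)];T=[f(217,231),f(576,242)]
print(np.round(H,4),np.round(T,4))
def res(q):
    h.S[:]=q[:3]
    r=[]
    for p,(sx,sy) in zip(H,[(1,1),(1,-1),(-1,-1)]):
        r+=list((W([sx*q[3],sy*q[4],0])-p)[:2])
    for p,s in zip(T,(1,-1)): r+=list((V(s,[0,0,q[5]])-p)[:2])
    r+= [(h.V(1,[0,0,q[5]])-T[0])[2]]
    return r
s=least_squares(res,[.6,.17,-.045,.06,.165,.08]);print(s.x.round(4),np.round(s.fun*1000,1))
json.dump(list(s.x[:3]),open("stand.json","w"));h.S[:]=s.x[:3]
for side,ctr in((1,[.5254,.332,.1233]),(-1,[.4993,.1365,.1167])):
    b=least_squares(lambda q:lever(side,q[0],q[1],.0745)-ctr,[.8,.088]);th=b.x[0]
    print(side,b.x.round(3),np.round(b.fun*1000,1),levang(side,th).round(3),lever(side,th).round(4))
    print(rel(lever(side,th,.095)+[0,0,.06],levang(side,th)))
E
```

```text
[[6.636e-01 3.295e-01 1.071e-01]
 [6.439e-01 1.000e-04 1.084e-01]
 [5.269e-01 7.000e-03 5.470e-02]] [[0.5653 0.2586 0.1528]
 [0.5547 0.0802 0.1557]]
[ 0.5956  0.1678 -0.0597  0.0585  0.1649  0.0786] [ 0.3 -0.6  0.2 -0.3  0.5 -0.3 -0.4  1.3 -0.6 -0.1 -0.5]
1 [0.641 0.087] [-1.2  0.1  2.5] -1.04 [0.5265 0.3328 0.1197]
(array([ 610.8, -748.3,   72.3]), np.float64(1.415))
-1 [0.907 0.086] [-1.   0.1  2.1] -0.775 [0.4998 0.1377 0.1123]
(array([ 512.8, -575.8,   80. ]), np.float64(1.15))
```

```bash
python3 -m creep '[[[26,-29,4],0],[[64,-72,10],0],[[103,-115,15],0],[[128,-144,20],0],[[128,-144,20],0]]' 0.47 20
python3 -m creep '[[[38,-43,6],0],[[77,-86,12],0],[[103,-115,15],0],[[128,-144,20],0],[[128,-144,20],0]]'
python3 -m creep '[[[38,-43,6],0],[[77,-86,12],0],[[103,-115,15],0],[[128,-144,20],0],[[128,-144,20],0]]'
python3 -m creep '[[[38,-43,6],0],[[77,-86,12],0],[[103,-115,15],0],[[128,-144,20],0],[[128,-144,20],0]]'
python3 -m creep '[[[0,0,0],0.12],[[0,0,0],0.24],[[0,0,0],0.36],[[0,0,0],0.48],[[0,0,0],0.58]]'
python3 -m creep '[[[0,0,0],0.12],[[0,0,0],0.24],[[0,0,0],0.36],[[0,0,0],0.48],[[0,0,0],0.57]]'
python3 - <<'E'
from h import *
o=manip.get_obs();print(o["joint_pos"].round(2))
c=camera("wrist");save(c,"w1.png")
print(rel(lever(-1,.907,.095)+[0,0,.06],levang(-1,.907)),rel(lever(-1,.907,.095),levang(-1,.907)))
im=c["pixels"].astype(int); m=(im[:,:,0]>180)&(im[:,:,1]>140)&(im[:,:,2]<90)
n,l,s,cc=cv2.connectedComponentsWithStats(m.astype(np.uint8))
for i in range(1,n):
    if s[i,4]<200: continue
    v,u=np.where(l==i); P=np.array([px(c,a,b,0) for a,b in zip(u[::9],v[::9]) if c["z_map"][b,a]>0])
    print(s[i],np.median(P,0).round(4),lever(-1,.907,.087,.0745).round(4))
E
```

```text
clock: 0.52
position: [0.2963, -0.3973, 0.2833]
ee_rot: [0.982, 0.187, -0.0, -0.001]
ft_force: [0.8, 0.3, 1.1]
grip_width: 0.467
grasp_force: 0.0
clock: 0.93
position: [0.3623, -0.2161, 0.2635]
ee_rot: [0.982, 0.188, -0.0, -0.0]
ft_force: [1.2, 0.5, -0.4]
grip_width: 0.47
grasp_force: 0.0
clock: 1.35
position: [0.4284, -0.0351, 0.2437]
ee_rot: [0.982, 0.188, 0.0, -0.0]
ft_force: [0.7, 0.2, 0.5]
grip_width: 0.475
grasp_force: 0.0
clock: 1.77
position: [0.4946, 0.1457, 0.2236]
ee_rot: [0.982, 0.187, 0.0, -0.001]
ft_force: [0.2, 0.1, 0.3]
grip_width: 0.468
grasp_force: 0.0
clock: 2.18
position: [0.4942, 0.1418, 0.2235]
ee_rot: [0.994, -0.105, -0.0, 0.0]
ft_force: [0.2, 0.3, -0.4]
grip_width: 0.476
grasp_force: 0.0
clock: 2.6
position: [0.4934, 0.1397, 0.2162]
ee_rot: [0.954, -0.3, -0.005, 0.008]
ft_force: [0.1, -0.3, -0.4]
grip_width: 0.467
grasp_force: 0.0
[-0.08  0.19 -0.31  1.84  0.07  1.14 -2.6 ]
(array([ 0.2, -2.8, -8.4]), np.float64(0.166)) (array([ 0.5, -4. , 51.5]), np.float64(0.166))
[ 291  202   50  108 3409] [0.5063 0.131  0.1194] [0.4976 0.1372 0.1185]
[   7  371   36   59 1389] [0.5296 0.3221 0.1268] [0.4976 0.1372 0.1185]
```

View pics/w1.png

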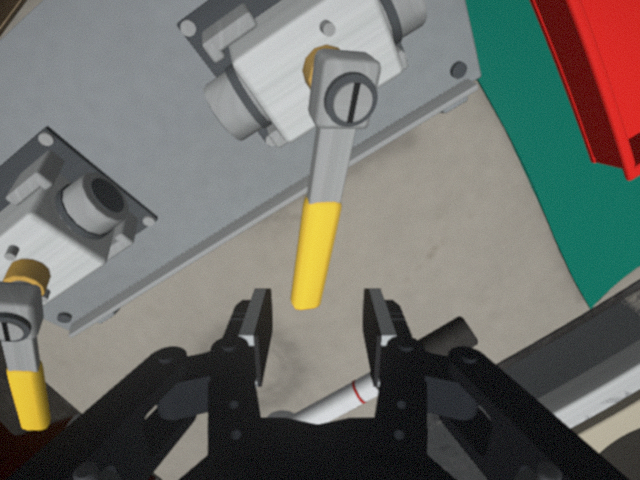

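The wrist view shows the right lever's sleeve from (320,200) to (305,305), lying between the open pads. The groove at (355,100) is parallel to the lever. Joint 7 has run into its limit, so I'll untwist a little. The right valve still works in this orientation.

```bash
python3 -m creep '[[[0,0,0],-0.1],[[0,0,0],-0.2],[[0,0,0],-0.25],[[0,0,0],-0.25]]' 0.47 | head -3
python3 - <<'E'
from h import *
o=manip.get_obs();print(o["joint_pos"].round(2))
for th in(.907,.8,.6,1.2,1.571): 
  p=lever(-1,th,.095);print(th,levang(-1,th).round(2),p.round(4),rel(p,-.55))
E
```

```text
clock: 2.98
position: [0.4932, 0.1406, 0.2163]
ee_rot: [0.984, -0.176, -0.006, 0.008]
[-0.06  0.19 -0.34  1.84  0.08  1.14 -2.35]
0.907 -0.78 [0.4951 0.1423 0.1099] (array([ 1.6, -3.2, 52.3]), np.float64(0.196))
0.8 -0.88 [0.5016 0.1496 0.1128] (array([  5.1, -12.2,  49.2]), np.float64(0.196))
0.6 -1.08 [0.5153 0.161  0.1192] (array([ 14. , -27.6,  42.5]), np.float64(0.196))
1.2 -0.47 [0.4814 0.119  0.1039] (array([-3.1, 23.4, 58.8]), np.float64(0.196))
1.571 -0.06 [0.4735 0.085  0.1011] (array([ 1.4, 58. , 62.2]), np.float64(0.196))
```

```bash
python3 -m creep '[[[1.6,-3.2,0],0.1],[[1.6,-3.2,15],0.13],[[1.6,-3.2,35],0.13],[[1.6,-3.2,55],0.13],[[1.6,-3.2,55],0.13]]'
python3 - <<'E'
from h import *
o=manip.get_obs();print(o["joint_pos"].round(2),o["ft_force"].round(2))
for th in(.907,.8,.7,.6,.5): 
  p=lever(-1,th,.095);print(th,rel(p,-.5))
E
```

```text
clock: 3.4
position: [0.4934, 0.1413, 0.158]
ee_rot: [0.97, -0.242, -0.008, 0.009]
ft_force: [-0.8, 0.7, -0.3]
grip_width: 0.47
grasp_force: 0.0
[-0.08  0.26 -0.33  1.89  0.1   1.03 -2.51] [-0.82  0.67 -0.28]
0.907 (array([ 0.9, -1.6, -6. ]), np.float64(0.01))
0.8 (array([  3.2, -11. ,  -9.1]), np.float64(0.01))
0.7 (array([  6.1, -19.4, -12.4]), np.float64(0.01))
0.6 (array([  9.8, -27.4, -15.9]), np.float64(0.01))
0.5 (array([ 14.4, -34.9, -19.7]), np.float64(0.01))
```

```bash
python3 -m creep '[[[1,-4,-5],0],[[2,-7,-7],0],[[3,-11,-9],0],[[4,-14,-10],0],[[4,-14,-10],0]]' 0.42 | grep -E "ft|clock"
python3 -m creep '[[[1,-3,-1],0],[[2,-6,-2],0],[[2,-6,-2],0],[[2,-6,-2],0]]' | grep ft
python3 -m creep '[[[1,-3,-1],0],[[2,-6,-2],0],[[2,-6,-2],0],[[2,-6,-2],0]]' | grep ft
python3 -m creep '[[[2,-3,-2],0],[[4,-7,-4],0],[[4,-7,-4],0],[[4,-7,-4],0]]' | grep ft
python3 - <<'E'
from h import *
c=camera("wrist");save(c,"w2.png",(240,0,480,360),2)
E
```

```text
clock: 3.82
ft_force: [-0.7, -0.1, -0.5]
ft_force: [-2.2, -0.2, 1.1]
ft_force: [-4.8, -1.2, 1.6]
ft_force: [-11.5, -0.9, 3.8]
```

```bash
python3 -c "
import cv2;a=cv2.imread('pics/w2.png')[:600];cv2.imwrite('pics/w2b.png',a)"
```

```text
(no output)
```

View pics/w2b.png

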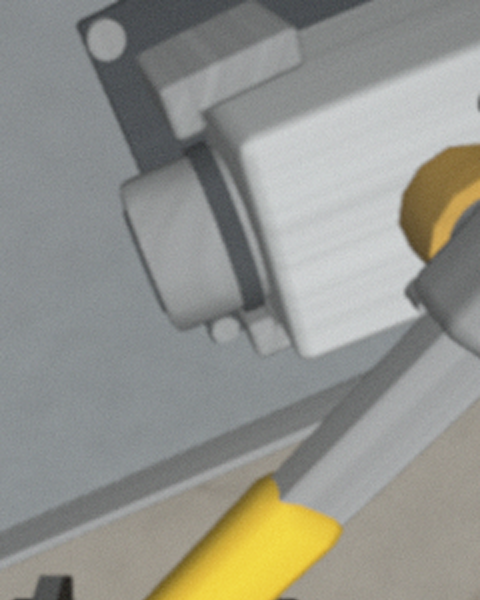

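The lever is now well rotated, but the force is rising, so it is pinching skewed between the pads. I'll open a bit and look at the stem.

```bash
python3 -m creep '[[[0,0,0],0],[[0,0,0],0],[[0,0,0],0]]' 0.55 | grep -E "ft|posi|clock"
python3 - <<'E'
from h import *
c=camera("wrist");save(c,"w3.png")
E
```

```text
clock: 5.12
position: [0.5215, 0.166, 0.1786]
ft_force: [-3.9, -0.2, -1.3]
```

View pics/w3.png

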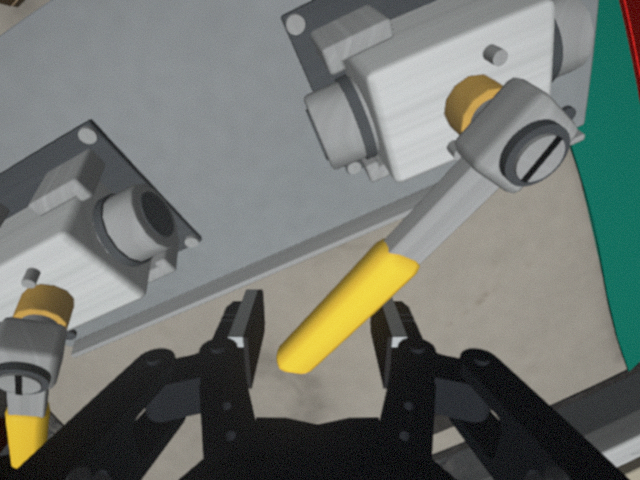

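In the wrist view the groove (525,180)–(560,140) is still parallel to the lever after the swing, and it took about 4 N. The right valve looks sound, so I'll drive its lever to closed.

```bash
python3 - <<'E'
from h import *
print(manip.get_obs()["joint_pos"].round(2))
for th in(.65,.8,1.0,1.2,1.4,1.571,1.64): 
  p=lever(-1,th,.095);print(th,rel(p,levang(-1,min(th,1.571))))
E
```

```text
[-0.12  0.3  -0.32  1.79  0.11  1.09 -2.54]
0.65 (array([-5.2, 11.1,  7.3]), np.float64(0.544))
0.8 (array([-9.9, 23.6, 12.3]), np.float64(0.396))
1.0 (array([-13.4,  41.4,  17.8]), np.float64(0.192))
1.2 (array([-13.4,  60. ,  21.9]), np.float64(-0.02))
1.4 (array([-9.9, 78.4, 24.4]), np.float64(-0.238))
1.571 (array([-4.3, 93.7, 25.2]), np.float64(-0.428))
1.64 (array([-1.4, 99.5, 25.2]), np.float64(-0.428))
```

```bash
python3 -m creep '[[[-5,11,9],0],[[-10,24,14],0],[[-13,41,20],0],[[-13,60,24],-0.02],[[-13,60,24],-0.08]]' | grep -E "ft|posi|clock"
python3 - <<'E'
from h import *
for th in(1.2,1.4,1.571,1.64): 
  p=lever(-1,th,.095);print(th,rel(p,levang(-1,min(th,1.571))))
E
```

```text
clock: 5.58
position: [0.4811, 0.1161, 0.1554]
ft_force: [0.7, -0.2, 0.0]
1.2 (array([-0.9, -2.7, -2.5]), np.float64(0.058))
1.4 (array([ 1.1, 16. ,  0.1]), np.float64(-0.16))
1.571 (array([ 5.4, 31.6,  0.9]), np.float64(-0.35))
1.64 (array([ 7.9, 37.7,  0.9]), np.float64(-0.35))
```

```bash
python3 -m creep '[[[1,9,1],-0.1],[[1,16,1],-0.2],[[3,24,2],-0.3],[[5,31,2],-0.35],[[5,31,2],-0.35]]' 0.36 | grep -E "ft|posi|clock"
python3 -m creep '[[[0,2,0],0],[[0,4,0],0],[[0,6,0],0],[[0,6,0],0]]' | grep -E "ft"
python3 -m creep '[[[0,1,0],0],[[0,2,0],0],[[0,2,0],0]]' | grep -E "ft"
python3 -m creep '[[[0,1,0],0],[[0,2,0],0],[[0,2,0],0]]' | grep -E "ft|ee|pos"
python3 - <<'E'
from h import *
print(rel(lever(-1,1.571,.095),levang(-1,1.571)))
E
```

```text
clock: 6.0
position: [0.4746, 0.0872, 0.1548]
ft_force: [-0.3, 0.2, -0.4]
ft_force: [0.5, 1.9, -0.0]
ft_force: [0.6, 2.9, -0.7]
position: [0.4735, 0.0784, 0.1546]
ee_rot: [1.0, -0.029, -0.007, 0.006]
ft_force: [-0.2, 4.5, -0.5]
(array([-0.3, -6.5, -0.5]), np.float64(0.002))
```

```bash
python3 -m creep '[[[0,1,0],0],[[0,2,0],0],[[0,2,0],0]]' | grep -E "ft|pos"
python3 -m creep '[[[0,1,0],0],[[0,2,0],0],[[0,2,0],0]]' | grep -E "ft|pos"
python3 -m creep '[[[0,-7,0],0],[[0,-12,0],0],[[0,-12,0],0]]' 0.5 | grep -E "ft|pos"
python3 -m creep '[[[0,0,-40],0],[[0,0,-80],0],[[0,0,-100],0],[[0,0,-100],0]]' | grep -E "ft|pos"
python3 - <<'E'
from h import *
c=camera("wrist");save(c,"w4.png")
import pickle
c=camera("top");pickle.dump(c,open("top2.pkl","wb"))
print(manip.get_obs()["joint_pos"].round(2))
im=c["pixels"].astype(int); m=(im[:,:,0]>180)&(im[:,:,1]>150)&(im[:,:,2]<90)
n,l,s,cc=cv2.connectedComponentsWithStats(m.astype(np.uint8));print(s[s[:,4]>60])
th=.641
for r in(.095,): print(rel(lever(1,th,r)+[0,0,.05],levang(1,th)+np.pi))
E
```

```text
position: [0.4735, 0.0765, 0.1547]
ft_force: [1.2, 5.1, 0.1]
position: [0.4735, 0.0747, 0.1549]
ft_force: [0.7, 5.4, 1.3]
position: [0.4738, 0.0871, 0.1544]
ft_force: [-0.4, -0.2, -0.2]
position: [0.4771, 0.0878, 0.2593]
ft_force: [0.8, -0.5, -0.0]
[ 0.04  0.08 -0.34  1.87  0.04  1.21 -1.94]
[[     0      0    640    480 306912]
 [   171    228     31     26    288]]
(array([  33.4, -254.2,   29.1]), np.float64(-2.16))
```

View pics/w4.png

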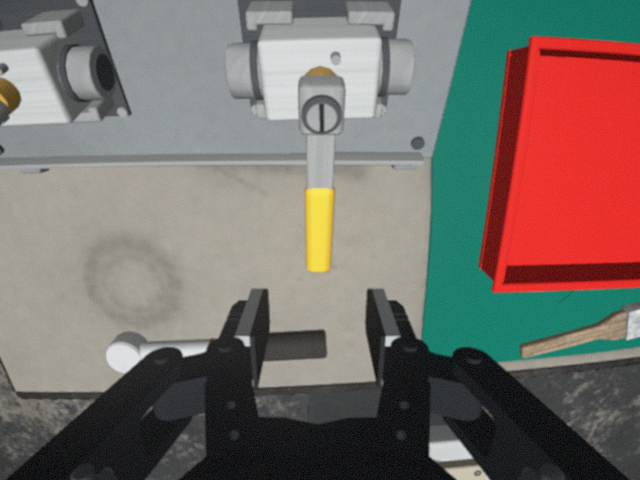

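The right lever looks about square: hub at (322,115), sleeve end at (317,270), plate front edge from (0,163) to (425,160). I'll measure the angle in 3D.

```bash
python3 - <<'E'
from h import *
c=camera("wrist")
im=c["pixels"].astype(int); m=(im[:,:,0]>180)&(im[:,:,1]>140)&(im[:,:,2]<90)
n,l,s,cc=cv2.connectedComponentsWithStats(m.astype(np.uint8))
i=1+np.argmax(s[1:,4]); v,u=np.where(l==i)
e=[]
for row in range(v.min()+8,v.max()-8,4):
    uu=u[v==row]; e.append(pxf(c,uu.mean(),row))
e=np.array(e);a=np.polyfit(e[:,0],e[:,1],1)[0]
pe=[pxf(c,x,y) for x,y in((30,156),(405,152))]; q=[pxf(c,321,113)]
d=pe[0]-pe[1]
print("lever dy/dx",a,"stand yaw est",-np.arctan2(d[0],d[1]),S[2]); print(np.round(pe,4),np.round(q,4),e[[0,-1]].round(4),V(-1,[0,0,.0786]).round(4))
E
```

```text
lever dy/dx -0.0623248310688457 stand yaw est -0.05895241906467857 -0.059705525049090574
[[0.5376 0.305  0.0482]
 [0.5205 0.0161 0.0486]] [[0.5554 0.0797 0.1526]] [[0.5104 0.0835 0.124 ]
 [0.4601 0.0867 0.0991]] [0.5541 0.0802 0.1522]
```

The right valve's lever is closed: its direction is -0.062 against the stand yaw of -0.060. On to the left valve, with the tool flipped half a turn.

```bash

python3 -m creep '[[[5,-40,0],-0.12],[[10,-80,0],-0.24],[[16,-120,0],-0.36],[[20,-150,0],-0.48],[[20,-150,0],-0.6]]' 0.5| grep -E "ft|pos"
python3 -m creep '[[[0,0,0],-0.12],[[0,0,0],-0.24],[[0,0,0],-0.36],[[0,0,0],-0.48],[[0,0,0],-0.6]]' | grep -E "ft|pos"
python3 -m creep '[[[0,0,0],-0.12],[[0,0,0],-0.24],[[0,0,0],-0.36],[[0,0,0],-0.48],[[0,0,0],-0.6]]' | grep -E "ft|pos"
python3 -m creep '[[[0,0,0],-0.12],[[0,0,0],-0.24],[[0,0,0],-0.36],[[0,0,0],-0.36]]' | grep -E "ft|pos"
python3 - <<'E'
from h import *
th=.641;print(manip.get_obs()["joint_pos"].round(2))
for r in(.095,): print(rel(lever(1,th,r)+[0,0,.05],levang(1,th)+np.pi))
E
```

```text
position: [0.5023, 0.2425, 0.2502]
ft_force: [-0.3, -0.0, 0.4]
position: [0.5032, 0.2356, 0.2502]
ft_force: [0.0, 0.5, 0.1]
position: [0.5033, 0.2356, 0.2503]
ft_force: [0.5, 0.2, -0.5]
position: [0.5033, 0.2355, 0.2504]
ft_force: [-0.2, 0.4, 0.3]
[ 0.06  0.3  -0.69  1.67  0.2   1.26 -0.14]
(array([78.5, 70.3, 26.8]), np.float64(0.006))
```

```bash

python3 -m creep '[[[26,23,5],0],[[52,46,10],0],[[78,70,20],0],[[78,70,27],0],[[78,70,27],0]]' 0.5| grep -E "ft|pos|clock"
python3 - <<'E'
from h import *
c=camera("wrist");save(c,"w5.png")
th=.641;print(manip.get_obs()["joint_pos"].round(2))
print(rel(lever(1,th,.095),levang(1,th)+np.pi))
im=c["pixels"].astype(int); m=(im[:,:,0]>180)&(im[:,:,1]>140)&(im[:,:,2]<90)
n,l,s,cc=cv2.connectedComponentsWithStats(m.astype(np.uint8))
i=1+np.argmax(s[1:,4]); v,u=np.where(l==i);print(s[i])
o=manip.get_obs();M=R.from_quat(o["ee_rot"]).as_matrix()
for row in(v.min()+3,int(np.median(v)),v.max()-3):
    uu=u[v==row]; p=pxf(c,uu.mean(),row);print(p.round(4),(M.T@(p-o["position"])*1000).round(1))
E
```

```text
clock: 10.07
position: [0.5226, 0.3398, 0.2201]
ft_force: [0.4, -0.7, -0.5]
[-0.13  0.48 -0.68  1.52  0.31  1.27 -0.33]
(array([ 0.6,  1. , 49.5]), np.float64(-0.001))
[ 303  222   33  143 4328]
[0.5082 0.3616 0.1142] [ 28.2   1.1 107. ]
[0.5253 0.3339 0.1244] [-4.4  1.6 96.9]
[0.544  0.3037 0.1339] [-39.9   2.2  87.6]
```

View pics/w5.png

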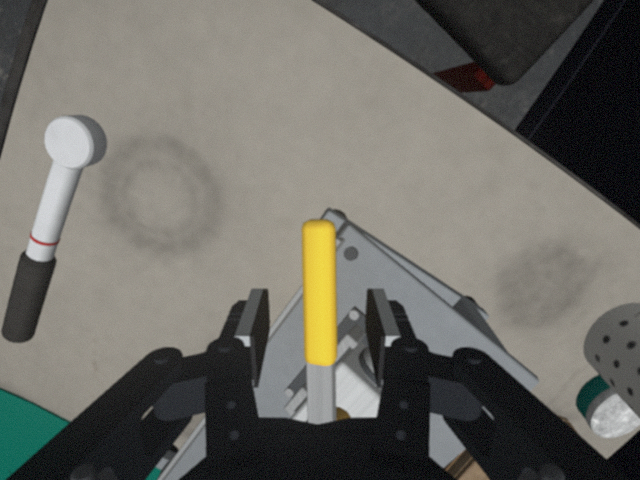

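The left sleeve (320,225)–(318,365) lies centred between the pads. I'll go down and work out the upswing arc.

```bash

python3 -m creep '[[[0,1,20],0],[[0,1,40],0],[[0,1,53],0],[[0,1,53],0]]' 0.36| grep -E "ft|pos|clock|wid"
python3 - <<'E'
from h import *
for th in(.64,.55,.45,.35,.3): print(th,rel(lever(1,th,.095),levang(1,th)+np.pi))
E
```

```text
clock: 10.45
position: [0.5238, 0.3359, 0.1678]
ft_force: [-0.3, -0.7, 0.3]
grip_width: 0.359
0.64 (array([ 2.7,  0.7, -4.1]), np.float64(-0.001))
0.55 (array([ 3.2,  8.6, -7.4]), np.float64(0.085))
0.45 (array([  2.8,  17.3, -11.2]), np.float64(0.179))
0.35 (array([  1.5,  25.8, -15.3]), np.float64(0.271))
0.3 (array([  0.5,  29.9, -17.3]), np.float64(0.317))
```

```bash

python3 -m creep '[[[3,4,-2],0.04],[[3,8,-3],0.08],[[3,11,-5],0.12],[[3,11,-5],0.12]]' | grep -E "ft"
python3 -m creep '[[[0,3,-1],0.03],[[0,6,-3],0.06],[[0,6,-3],0.06]]' | grep -E "ft"
python3 -m creep '[[[0,2,-1],0.02],[[0,4,-2],0.04],[[0,4,-2],0.04],[[0,4,-2],0.04]]' | grep -E "ft"
python3 -m creep '[[[0,2,-1],0.02],[[0,3,-2],0.03],[[0,3,-2],0.03],[[0,3,-2],0.03]]' | grep -E "ft|pos"
python3 - <<'E'
from h import *
import pickle
c=camera("top");save(c,"t3.png",(165,180,315,280),5);pickle.dump(c,open("top3.pkl","wb"))
E
```

```text
ft_force: [-1.0, -0.1, -0.7]
ft_force: [-1.8, -0.0, -0.7]
ft_force: [-1.8, -0.5, 1.9]
position: [0.5448, 0.3512, 0.182]
ft_force: [-2.6, 1.4, 0.0]
```

View pics/t3.png

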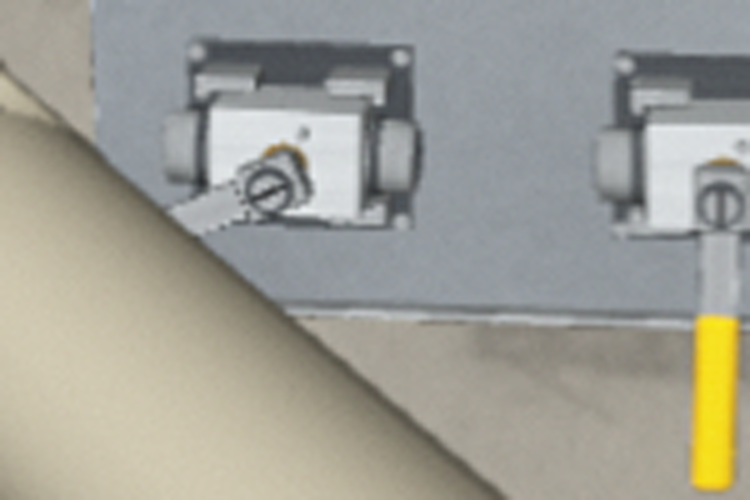

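The crop shows the left lever swung up: stem top at (268,190), with the groove apparently near parallel. That doesn't settle it, so I'll do a numeric test. I'll back the fingers off and see whether the lever sags with them (worn) or stays (sound).

```bash
cat >> h.py <<'E'
from scipy.optimize import least_squares
def sleeve(side):
    c=camera("wrist");im=c["pixels"].astype(int); m=(im[:,:,0]>150)&(im[:,:,1]>110)&(im[:,:,2]<90)
    n,l,s,cc=cv2.connectedComponentsWithStats(m.astype(np.uint8))
    best=[]
    for i in range(1,n):
        if s[i,4]<300: continue
        v,u=np.where(l==i)
        P=np.array([px(c,a,b,0) for a,b in zip(u[::5],v[::5]) if c["z_map"][b,a]>0])
        hub=lever(side,0,0,.0745)
        if np.linalg.norm(P.mean(0)-hub)>.13: continue
        def f(q):  # lateral distance to lever line
            d=lever(side,q[0],.1,.0745)-hub; nrm=np.array([-d[1],d[0]])/np.hypot(*d[:2])
            return (P[:,:2]-hub[:2])@nrm
        best.append((int(s[i,4]),least_squares(f,[.8],loss="soft_l1",f_scale=.003).x.round(3)))
    return best
E
python3 -c "
from h import *
print(sleeve(1))"
python3 -m creep '[[[0,-4,0],0],[[0,-9,0],0],[[0,-9,0],0],[[0,-9,0],0]]' | grep -E "ft"
python3 -c "
from h import *
print(sleeve(1),manip.get_obs()['ee_rot'].round(3))"
```

```text
[(6936, array([0.379]))]
ft_force: [0.4, -0.1, -0.3]
[(6948, array([0.4]))] [ 0.601  0.799 -0.009 -0.001]
```

The left lever stayed put when the fingers backed off (0.379→0.400 rad, just the sound play), so the left valve is sound. I'll close it now, then re-check the right lever the same way.

```bash
python3 - <<'E'
from h import *
for th in(.4,.5,.6,.7,.8,.9,1.): print(th,rel(lever(1,th,.095),levang(1,th)+np.pi))
E
```

```text
0.4 (array([-1.1,  5.3,  1.8]), np.float64(-0.022))
0.5 (array([-2.4, -3.2,  5.7]), np.float64(-0.115))
0.6 (array([ -4.6, -11.7,   9.4]), np.float64(-0.21))
0.7 (array([ -7.7, -20. ,  12.9]), np.float64(-0.307))
0.8 (array([-11.7, -28. ,  16.1]), np.float64(-0.406))
0.9 (array([-16.5, -35.6,  19. ]), np.float64(-0.506))
1.0 (array([-22.1, -42.8,  21.6]), np.float64(-0.609))
```

```bash

python3 -m creep '[[[-2,-3,7],-0.11],[[-5,-12,12],-0.21],[[-8,-20,16],-0.31],[[-12,-28,19],-0.41],[[-16,-35,22],-0.5]]' | grep -E "ft|pos"
python3 - <<'E'
from h import *
for th in(.9,1.,1.1,1.2,1.3,1.4,1.5,1.571): print(th,rel(lever(1,th,.095),levang(1,th)+np.pi))
E
```

```text
position: [0.507, 0.3229, 0.1609]
ft_force: [3.1, 0.9, -0.4]
0.9 (array([ 0.2, -0.9, -3.2]), np.float64(-0.002))
1.0 (array([-1.2, -9.9, -0.6]), np.float64(-0.105))
1.1 (array([ -3.5, -18.8,   1.6]), np.float64(-0.21))
1.2 (array([ -6.6, -27.6,   3.5]), np.float64(-0.317))
1.3 (array([-10.6, -36.1,   4.9]), np.float64(-0.425))
1.4 (array([-15.3, -44.3,   6. ]), np.float64(-0.535))
1.5 (array([-20.8, -52. ,   6.6]), np.float64(-0.646))
1.571 (array([-25.1, -57.2,   6.8]), np.float64(-0.725))
```

```bash

python3 -m creep '[[[-1,-10,0],-0.1],[[-3,-19,2],-0.21],[[-7,-28,4],-0.31],[[-10,-36,5],-0.42],[[-15,-44,7],-0.53]]' | grep -E "ft|pos"
python3 - <<'E'
from h import *
for th in(1.4,1.5,1.571): print(th,rel(lever(1,th,.095),levang(1,th)+np.pi))
E
```

```text
position: [0.486, 0.2818, 0.1551]
ft_force: [3.2, 2.4, -0.7]
1.4 (array([-0.7, -0.9, -0.6]), np.float64(-0.004))
1.5 (array([ -1.6, -10.4,   0.1]), np.float64(-0.115))
1.571 (array([ -2.6, -17. ,   0.3]), np.float64(-0.194))
```

```bash

python3 -m creep '[[[-2,-8,0],-0.1],[[-2,-14,0],-0.19],[[-3,-18,0],-0.19],[[-3,-22,0],-0.19],[[-3,-22,0],-0.19]]' | grep -E "ft|pos"
python3 -m creep '[[[0,-2,0],0],[[0,-3,0],0],[[0,-3,0],0]]' | grep -E "ft|pos"
python3 -m creep '[[[0,-2,0],0],[[0,-3,0],0],[[0,-3,0],0]]' | grep -E "ft|pos"
python3 -c "
from h import *
print(sleeve(1),rel(lever(1,1.571,.095),levang(1,1.571)+np.pi))"
```

```text
position: [0.4831, 0.2591, 0.1551]
ft_force: [0.4, 0.5, -0.4]
position: [0.483, 0.2573, 0.1554]
ft_force: [1.7, 4.8, -1.6]
position: [0.4829, 0.2546, 0.1557]
ft_force: [2.0, 5.9, -0.2]
[(6930, array([1.615]))] (array([-0.7, 10.1,  0.5]), np.float64(-0.01))
```

```bash

python3 -m creep '[[[0,6,0],0],[[0,10,0],0],[[0,10,-40],0],[[0,10,-70],0],[[0,10,-70],0]]' 0.47 | grep -E "ft|pos|clock"
python3 -c "
from h import *
print(sleeve(1),manip.get_obs()['joint_pos'].round(2),rel(lever(-1,1.571,.095),levang(-1,1.571)+np.pi))"
```

```text
clock: 14.4
position: [0.4857, 0.2665, 0.2304]
ft_force: [0.4, 1.0, 0.9]
[(3813, array([1.575]))] [ 0.18  0.38 -0.92  1.7   0.32  1.23  0.68] (array([  -1.6, -180.2,   75. ]), np.float64(-0.01))
```

```bash

python3 -m creep '[[[0,-41,0],0],[[0,-82,0],0],[[-1,-123,0],0],[[-1,-162,0],0],[[-2,-180,5],0]]' | grep -E "ft|pos|clock"
python3 -m creep '[[[0,0,35],0],[[0,0,60],0],[[0,0,70],0],[[0,0,70],0]]' 0.36| grep -E "ft|pos|clock"
python3 -c "
from h import *
print(sleeve(-1))
for t in (1.571,1.5,1.4,1.35): print(rel(lever(-1,t,.095),levang(-1,t)+np.pi))"
```

```text
clock: 14.87
position: [0.4733, 0.0795, 0.222]
ft_force: [0.6, -0.0, 0.5]
clock: 15.2
position: [0.4711, 0.0836, 0.15]
ft_force: [0.8, 0.4, -0.8]
[(6761, array([1.565]))]
(array([-1.3,  0.8, -3.3]), np.float64(-0.009))
(array([-1.5,  7.5, -3.5]), np.float64(0.07))
(array([-2.4, 17. , -4.1]), np.float64(0.181))
(array([-3.2, 21.6, -4.6]), np.float64(0.236))
```

```bash

python3 -m creep '[[[-1,6,-3],0.04],[[-1,10,-3],0.08],[[-1,14,-3],0.11],[[-2,18,-4],0.15],[[-2,20,-4],0.16]]' | grep -E "ft|pos"
python3 -c "
from h import *
print(sleeve(-1))"
python3 -m creep '[[[0,-5,0],0],[[0,-10,0],0],[[0,-10,0],0]]' | grep -E "ft|pos"
python3 -c "
from h import *
print(sleeve(-1))"
```

```text
position: [0.4771, 0.1049, 0.1579]
ft_force: [0.5, -0.0, 0.4]
[(7069, array([1.414]))]
position: [0.4739, 0.0924, 0.1564]
ft_force: [0.2, -1.1, 0.1]
[(7072, array([1.462]))]
```

The right lever swung 0.157 rad with no force and then partly sagged back, so it is the worn one. I'll swing it back down to closed, release it and rise.

```bash

python3 -m creep '[[[0,-6,3],-0.08],[[1,-12,3],-0.15],[[1,-15,3],-0.15],[[1,-18,3],-0.15],[[1,-18,3],-0.15]]' | grep -E "ft|pos"
python3 -c "
from h import *
print(sleeve(-1))"
python3 -m creep '[[[0,5,0],0],[[0,10,0],0],[[0,10,-35],0],[[0,10,-70],0],[[0,10,-100],0]]' 0.6| grep -E "ft|pos|clock"
python3 -c "
from h import *
print(sleeve(-1),sleeve(1))
print(rel(lever(-1,1.571,0)+[0,0,.04],levang(-1,1.571)+np.pi),manip.get_obs()['ee_rot'].round(3))"
```

```text
position: [0.4689, 0.0765, 0.1538]
ft_force: [0.2, 0.7, -0.8]
[(6552, array([1.605]))]
clock: 16.9
position: [0.4709, 0.0891, 0.2553]
ft_force: [0.4, -1.3, -0.2]
[(3034, array([1.599]))] [(2577, array([1.605]))]
(array([-86.4,  -2.6,  20.9]), np.float64(-0.019)) [ 0.039  0.999 -0.007 -0.003]
```

```bash

python3 -m creep '[[[-40,-1,0],0],[[-80,-3,0],-0.02],[[-86,-3,10],-0.02],[[-86,-3,21],-0.02],[[-86,-3,21],-0.02]]' | grep -E "ft|pos|ee"
python3 -c "
from h import *
print(rel(lever(-1,1.571,0)+[0,0,.003],levang(-1,1.571)+np.pi))"
```

```text
position: [0.555, 0.0784, 0.2284]
ee_rot: [0.029, 1.0, -0.006, -0.009]
ft_force: [-1.1, 0.0, 0.3]
(array([-4.2,  2.1, 28.6]), np.float64(0.001))
```

```bash

python3 -m creep '[[[-4,2,10],0],[[-4,2,20],0],[[-4,2,28],0],[[-4,2,28],0]]' | grep -E "ft|pos|ee"
python3 -c "
from h import *
print(rel(lever(-1,1.571,0)+[0,0,.003],levang(-1,1.571)+np.pi))"
python3 -m creep '[[[0,0,0],0],[[0,0,0],0],[[0,0,0],0],[[0,0,0],0],[[0,0,0],0]]' 0 30
python3 -m creep '[[[0,0,0],0],[[0,0,0],0]]' 0 110
```

```text
position: [0.5588, 0.079, 0.2015]
ee_rot: [0.029, 1.0, -0.007, -0.008]
ft_force: [0.4, 0.6, -0.8]
(array([0. , 0.9, 1.8]), np.float64(0.0))
clock: 18.17
position: [0.56, 0.0795, 0.2039]
ee_rot: [0.03, 1.0, -0.007, -0.006]
ft_force: [-2.0, 2.4, 3.5]
grip_width: 0.247
grasp_force: 35.1
clock: 18.33
position: [0.5601, 0.0796, 0.2042]
ee_rot: [0.03, 1.0, -0.007, -0.006]
ft_force: [-2.2, 0.9, 6.4]
grip_width: 0.228
grasp_force: 107.7
```

```bash

python3 -c "
from h import *
M=R.from_quat(manip.get_obs()['ee_rot']).as_matrix();n=V(-1,[0,0,1])-V(-1,[0,0,0]);print((M.T@n).round(3),n.round(3))"
python3 -m creep '[[[2,0,-4],0],[[4.3,0,-9],0],[[4.3,0,-9],0]]' | grep -E "ft|pos|wid"
```

```text
[ 0.449 -0.012 -0.893] [-0.438  0.026  0.899]
position: [0.5554, 0.0794, 0.2128]
ft_force: [0.2, 0.7, -5.7]
grip_width: 0.227
```

```bash

python3 -m creep '[[[4.5,0,-9],0],[[9,0,-18],0],[[13.4,0,-27],0],[[18,0,-36],0],[[18,0,-36],0]]' | grep -E "ft|pos|wid"
python3 -m creep '[[[5,0,-20],0],[[10,0,-50],0],[[10,0,-70],0],[[10,0,-70],0]]' | grep -E "ft|pos|wid|ee|clock"
python3 - <<'E'
from h import *
import pickle
c=camera("side");pickle.dump(c,open("side2.pkl","wb"));save(c,"s2.png",(220,130,420,280),4)
t=pickle.load(open("top.pkl","rb"))
im=t["pixels"].astype(int);m=(im[:,:,0]>180)&(im[:,:,1]<60)&(im[:,:,2]<60)
n,l,s,cc=cv2.connectedComponentsWithStats(m.astype(np.uint8));i=1+np.argmax(s[1:,4])
v,u=np.where(l==i);rc=cv2.minAreaRect(np.c_[u,v].astype(np.float32));b=cv2.boxPoints(rc)
C=np.array(t["extrinsics"]);P=[]
for a in b:
    q=np.array(a)+(np.array(rc[0])-a)*.02
    P.append(pxf(t,*q)); 
P=np.array(P);print(P.round(3),P.mean(0).round(3))
E
```

```text
position: [0.5379, 0.0816, 0.2506]
ft_force: [0.9, 0.5, -7.6]
grip_width: 0.232
clock: 19.33
position: [0.5304, 0.0834, 0.3227]
ee_rot: [0.03, 1.0, -0.007, -0.004]
ft_force: [1.4, -0.3, -7.3]
grip_width: 0.225
[[ 0.394 -0.07   0.047]
 [ 0.598 -0.081  0.046]
 [ 0.595 -0.36   0.003]
 [ 0.382 -0.331  0.047]] [ 0.492 -0.21   0.036]
```

View pics/s2.png

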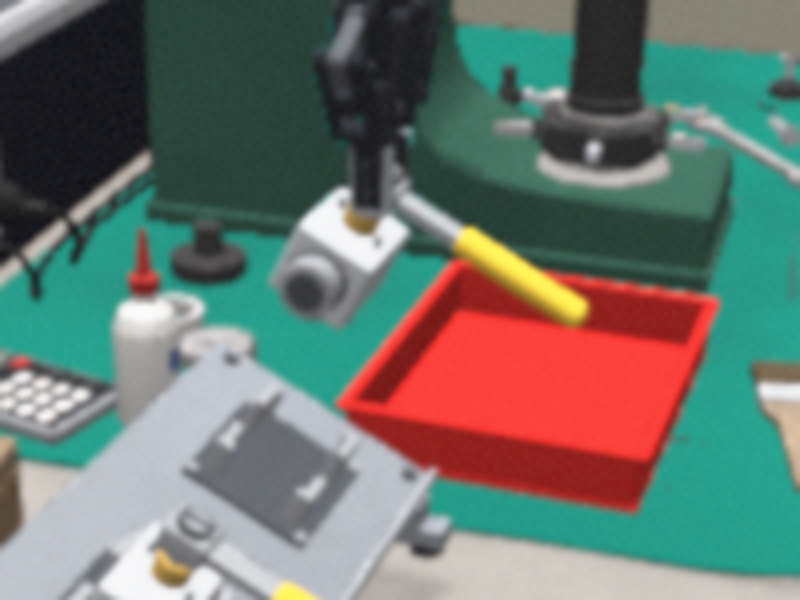

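The valve hangs in the fingers still tilted about 26° (block at (340,255)), its lever pointing at the robot, and the nest is empty. I'll carry it over the tray and turn the lever along the tray's long side.

```bash

python3 -m creep '[[[1,-15,0],0.05],[[3,-40,0],0.15],[[5,-70,0],0.25],[[7,-100,0],0.35],[[8,-120,0],0.45]]' | grep -E "pos|wid"
python3 -c "
from h import *
print(rel([.49,-.225,.24],np.pi/2-.04),manip.get_obs()['joint_pos'].round(2))"
```

```text
position: [0.5129, -0.0408, 0.3181]
grip_width: 0.228
(array([ -71.6, -170.8,   27. ]), np.float64(1.093)) [ 0.7   0.16 -0.78  1.68  0.13  1.36  0.95]
```

```bash

python3 -m creep '[[[-14,-34,0],0.11],[[-28,-68,5],0.22],[[-42,-100,10],0.33],[[-56,-135,15],0.44],[[-70,-168,20],0.55]]' | grep -E "pos|wid"
python3 -m creep '[[[0,0,0],0.12],[[0,0,0],0.24],[[0,0,0],0.36],[[0,0,0],0.48],[[0,0,0],0.54]]' | grep -E "pos|wid"
python3 -c "
from h import *
o=manip.get_obs();print(rel([.49,-.225,.0],np.pi/2-.04),o['joint_pos'].round(2),o['ee_rot'].round(3),o['ft_force'],o['clock'])"
```

```text
position: [0.4914, -0.2201, 0.3005]
grip_width: 0.23
position: [0.4921, -0.2182, 0.3004]
grip_width: 0.232
(array([ -3.9,   2.4, 246.5]), np.float64(0.003)) [ 0.81  0.19 -0.55  1.66  0.12  1.33  0.2 ] [ 0.72   0.694 -0.01  -0.002] [ 0.4984088   0.31024088 -8.71963957] 20.6333
```

```bash

python3 -m creep '[[[-4,2,35],0],[[-4,2,75],0],[[-4,2,115],0],[[-4,2,140],0],[[-4,2,150],0]]' | grep -E "pos|ft"
python3 -m creep '[[[0,0,2],0],[[0,0,4],0],[[0,0,5],0]]' | grep -E "pos|ft"
python3 -m creep '[[[0,0,2],0],[[0,0,4],0],[[0,0,4],0]]' | grep -E "pos|ft"
python3 -m creep '[[[0,0,2],0],[[0,0,3],0],[[0,0,3],0]]' | grep -E "pos|ft"
```

```text
position: [0.4892, -0.2231, 0.1468]
ft_force: [-0.4, 0.5, -8.8]
position: [0.4938, -0.2242, 0.1494]
ft_force: [-0.8, -0.3, -7.6]
position: [0.493, -0.224, 0.1447]
ft_force: [-0.3, 0.5, -7.9]
position: [0.4927, -0.2239, 0.141]
ft_force: [0.0, 0.2, -8.5]
```

```bash

python3 -m creep '[[[0,0,2],0],[[0,0,3],0],[[0,0,3],0]]' | grep -E "pos|ft"
python3 -m creep '[[[0,0,2],0],[[0,0,2],0],[[0,0,2],0]]' | grep -E "pos|ft"
python3 -m creep '[[[0,0,2],0],[[0,0,2],0],[[0,0,2],0]]' | grep -E "pos|ft|clock"
```

```text
position: [0.4932, -0.224, 0.1389]
ft_force: [-2.2, -0.4, 1.5]
position: [0.4935, -0.224, 0.1384]
ft_force: [-7.2, 3.5, 19.1]
clock: 22.55
position: [0.4939, -0.224, 0.138]
ft_force: [-13.1, 6.2, 36.1]
```

```bash

python3 -m creep '[[[0,0,-2],0],[[0,0,-4],0],[[0,0,-4],0]]' | grep -E "pos|ft"
python3 -m creep '[[[0,0,0],0],[[0,0,0],0],[[0,0,0],0]]' 0 20| grep -E "pos|ft|gra|wid"
python3 -m creep '[[[-3,0,0],0],[[-6,0,0],0],[[-9,0,0],0],[[-12,0,0.3],0],[[-12,0,0.3],0]]' | grep -E "pos|ft|gra|wid"
python3 -m creep '[[[-3,0,0.5],0],[[-6,0,1],0],[[-9,0,1.5],0],[[-12,0,2],0],[[-12,0,2],0]]' | grep -E "pos|ft|gra|wid"
```

```text
position: [0.4932, -0.2241, 0.1388]
ft_force: [-1.5, 1.4, 4.5]
position: [0.4932, -0.2241, 0.1387]
ft_force: [-2.7, 1.5, 7.8]
grip_width: 0.227
grasp_force: 111.8
position: [0.4938, -0.2342, 0.1389]
ft_force: [-0.7, 8.0, 8.9]
grip_width: 0.232
grasp_force: 112.2
position: [0.495, -0.2444, 0.1386]
ft_force: [-1.1, 14.8, 22.3]
grip_width: 0.232
grasp_force: 114.0
```

```bash

python3 -m creep '[[[0,0,0],0],[[0,0,0],0]]' 0.15 20| grep -E "pos|ft|gra|wid"
python3 - <<'E'
from h import *
c=camera("wrist")
im=c["pixels"].astype(int); m=(im[:,:,0]>150)&(im[:,:,1]>110)&(im[:,:,2]<90)
n,l,s,cc=cv2.connectedComponentsWithStats(m.astype(np.uint8));i=1+np.argmax(s[1:,4]);v,u=np.where(l==i);print(s[i])
for r in np.linspace(v.min()+6,v.max()-6,4).astype(int): print(pxf(c,u[v==r].mean(),r).round(4))
E
```

```text
position: [0.495, -0.2444, 0.1386]
ft_force: [-1.4, 15.5, 22.7]
grip_width: 0.231
grasp_force: 114.0
[ 296   36   43  166 6398]
[ 0.4974 -0.134   0.03  ]
[ 0.4969 -0.1558  0.0401]
[ 0.4963 -0.1765  0.0504]
[ 0.4958 -0.1966  0.0585]
```

```bash

python3 -m creep '[[[0,0,-2],0],[[0,0,-2],0]]' | grep -E "pos|ft|gra|wid"
python3 -m creep '[[[0,0,-2],0],[[0,0,-2],0],[[0,0,-2],0]]' 0.26 20| grep -E "pos|ft|gra|wid"
cat > lv.py <<'E'
from h import *
c=camera("wrist")
im=c["pixels"].astype(int); m=(im[:,:,0]>150)&(im[:,:,1]>110)&(im[:,:,2]<90)
n,l,s,cc=cv2.connectedComponentsWithStats(m.astype(np.uint8));i=1+np.argmax(s[1:,4]);v,u=np.where(l==i)
P=np.array([pxf(c,u[v==r].mean(),r) for r in np.linspace(v.min()+6,v.max()-6,6).astype(int)])
d=P[-1]-P[0];print(P[[0,-1]].round(4),"tilt",np.degrees(np.arctan2(d[2],np.hypot(*d[:2]))).round(1))
E
python3 lv.py
```

```text
position: [0.4933, -0.2469, 0.1388]
ft_force: [2.1, 6.1, 7.0]
grip_width: 0.224
grasp_force: 111.7
position: [0.4921, -0.2488, 0.1402]
ft_force: [2.1, -1.4, -0.7]
grip_width: 0.262
grasp_force: 1.6
[[ 0.4945 -0.1391  0.0304]
 [ 0.4926 -0.2019  0.0594]] tilt 24.8
```

```bash

python3 -m creep '[[[0,0,0],0],[[0,0,0],0],[[0,0,0],0]]' 0.3 20| grep -E "pos|ft|gra|wid"
python3 lv.py
```

```text
position: [0.4918, -0.248, 0.14]
ft_force: [-0.5, -0.0, -0.7]
grip_width: 0.297
grasp_force: 0.0
[[ 0.4941 -0.1558  0.0744]
 [ 0.4926 -0.2262  0.0781]] tilt 3.0
```

```bash

python3 -m creep '[[[0,0,0],0],[[0,0,0],0],[[0,0,-5],0],[[0,0,-20],0],[[0,0,-50],0]]' 0.5| grep -E "pos|ft|wid"
python3 -m creep '[[[0,0,-40],0],[[0,0,-80],0],[[0,0,-100],0],[[0,0,-100],0]]' | grep -E "pos|ft|clock"
python3 lv.py
python3 - <<'E'
from h import *
c=camera("top")
im=c["pixels"].astype(int); m=(im[:,:,0]>170)&(im[:,:,1]>140)&(im[:,:,2]<90)
n,l,s,cc=cv2.connectedComponentsWithStats(m.astype(np.uint8))
for i in range(1,n):
    if s[i,4]<60: continue
    v,u=np.where(l==i);P=np.array([px(c,a,b,0) for a,b in zip(u,v)]);d=P[:,:2]-P[:,:2].mean(0);w,E=np.linalg.eigh(d.T@d)
    print(s[i],P.min(0).round(3),P.max(0).round(3),E[:,1].round(3))
E
```

```text
position: [0.4912, -0.2467, 0.1882]
ft_force: [0.4, -0.5, 0.7]
grip_width: 0.501
clock: 25.62
position: [0.496, -0.2462, 0.2961]
ft_force: [1.4, 0.7, -0.5]
[[ 0.4936 -0.1603  0.0799]
 [ 0.4938 -0.2263  0.0792]] tilt -0.7
[216 241   9  34 281] [nan nan nan] [nan nan nan] [nan nan]
[423 249  36   9 286] [nan nan nan] [nan nan nan] [nan nan]
  return _methods._mean(a, axis=axis, dtype=dtype,
  ret = ret.dtype.type(ret / rcount)
```

```bash
python3 -c "
from h import *
print(manip.hand_in())"
```

```text
the job is handed in; nothing more can be done
None
```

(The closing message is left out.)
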